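Load a wire spool on the pay-off stand and lock it with the R-clip

TASK

Put the copper-wire spool (orange flanges) on the spindle of the green stand, fully down on its base. Then lock it: push the straight leg of the R-clip through the spindle's cross-hole, with the bent leg riding over the outside of the spindle, until it has sprung back round it and the clip is fully home, and let go. Leave the grey-flanged spool, the hammer, the tin and the brush where they are.

Things in the scene. Friction and masses are not known exactly. Their poses are not given: they have to be found in the camera images.
- stand: Wire pay-off stand, fixed to the bench: round green base (130 mm diameter, 20 mm thick) and an upright steel spindle, 32 mm diameter, 138 mm high above the bench, its last 6 mm coned to 20 mm. Origin on the spindle's axis at bench height; z up, x level along the cross-hole.
- hole (a point): Centre of the spindle's cross-hole, on the spindle's axis, 118 mm above the bench, 98 mm above the base's top, 20 mm below the spindle's top. z is up; x is the level axis of the 12 mm hole, which goes right through and is open and equal at both ends.
- copper_spool_mid (a point): Copper-wire spool, orange flanges, standing with its axis (z) upright: 82 mm high, flanges 92 mm diameter at its foot and at 52 to 60 mm up, copper winding 76 mm diameter between; a 38 mm bore runs right through. This point is on the axis, half-way up (41 mm above its foot). About 0.45 kg. Fully down on the stand, it is 57 mm below the hole's centre. Stands to the left or the right.
- copper_spool_hub (a point): Centre of the copper spool's round orange hub, to grip it by: 48 mm diameter, 22 mm high, on top of the upper flange. This point is on the axis, 30 mm above copper_spool_mid, 11 mm above the flange and 11 mm below the hub's top, 71 mm above the spool's foot.
- steel_spool_mid (a point): The other spool: same shape and size, steel wire, grey flanges; leave it alone. Point on its axis 41 mm above its foot. It stands on the other side from the copper one.
- clip_grip (a point): R-clip, 0.13 kg, lying flat and level on the bench: centre of its red grip block, 8 mm above the bench. x points along the straight leg to its tip, z up; the bent leg is on the +y side. Block 44 mm long (x), 24 mm wide (y), 16 mm high; behind it a steel ring reaches to 58 mm behind this point and 20 mm to either side.
- clip_tip (a point): Tip of the clip's straight leg, 102 mm ahead (+x) of clip_grip, same axes. The leg is 8 mm diameter steel, straight, on the block's centre line and at its mid height, from the block's front (22 mm ahead of clip_grip) to here; its last 10 mm taper to 3.6 mm.
- clip_seat (a point): Point on the straight leg, 62 mm ahead of clip_grip (same axes), beside the bulge of the bent leg. With the clip fully home this point is at the hole's centre; the free play is 4 mm deeper, where a 17 mm steel collar on the leg (its front 42 mm ahead of clip_grip) meets the spindle's side, to 2 mm shallower.
- bent_leg (a joint): How far the clip's bent leg is sprung open, rad; 0 at rest, about 0.1 as the spindle passes its narrow place; the push takes some 5 N. It is 7 mm wire in the clip's flat plane: from the block's front it bulges to 21 mm off the straight leg's centre line (62 mm ahead of clip_grip), comes in to 14 mm (78 mm ahead), flares to a red 16 mm ball 27 mm aside, 98 mm ahead.
- hammer: Hammer lying on the far left of the bench; leave alone.
- tin: Green tin, 70 mm diameter and 70 mm high, on the far right of the bench; leave alone.
- brush: Hand brush lying on the far part of the bench; leave alone.
There are look-alikes about, which are no part of the job. Leave any blue or purple look-alike of the part that bears clip_grip alone.

How it is judged (in metres and radians):
On the way, in this order (a step that is already met when the one before it is completed fails the run):
1. the copper spool is on the spindle, down on the base (horizontal distance between copper_spool_mid and hole below 0.006 m and z of copper_spool_mid in the frame of hole below -0.053 m), for 0.2 s.
2. the clip's straight leg is through the cross-hole up to its seat, and the bent leg has sprung back round the spindle (distance between clip_seat and hole below 0.01 m and value of joint bent_leg below 0.06 rad), for 0.2 s.
At the end, for the whole second after the job is handed in: The copper spool is on the spindle (axis within 6 mm, upright within 0.1 rad), its foot within 4 mm of the base; the clip's seat point is within 10 mm of the hole's centre, its straight leg along the hole within 0.3 rad, and the bent leg has sprung back to less than 0.06 rad (all of step 1 and all of step 2 and angle between copper_spool_mid's own z axis and vertical below 0.1 rad and angle between the x axis of clip_seat and the x axis of hole, either way round below 0.3 rad); the robot touches nothing.
It fails at once if the grey-flanged spool is moved more than 20 mm (distance of steel_spool_mid from where it was at the start of the episode above 0.02 m).
It fails at once if the hammer is moved more than 20 mm (distance of hammer from where it was at the start of the episode above 0.02 m).
It fails at once if the tin is moved more than 20 mm (distance of tin from where it was at the start of the episode above 0.02 m).
It fails at once if the brush is moved more than 20 mm (distance of brush from where it was at the start of the episode above 0.02 m).
It also fails if it takes over 64 s, if anything falls off the work surface, if the arm or the gripper's body presses on something with over 40 N, if the wrist force passes 120 N, or if a joint passes its speed limit or range.

ROBOT

A 6-joint arm with a two-finger parallel gripper is mounted at the origin on the work surface. World frame = base frame: x ahead of the robot, y to its left, z up, the work surface at z = 0. Lengths are in mm, angles in rad, forces in N, time in s.
With the tool pointing down it reaches from about 400 to 825 mm from the base axis. Payload 7 kg.
Tool frame: the origin (TCP) lies between the finger pads; the fingertips stand 17 mm ahead of it and the grasp point (between the pads) lies 2 mm behind it; z points along the fingers, y is the line along which they close (so a half turn about z gives the same grasp; the last joint's range is limited). The gripper opens to 88 mm and grips with 3 to 60 N. Pads are 19 mm wide; open, the fingers measure 130 mm over their backs; the gripper's body (78 mm by 193 mm) begins 47 mm behind the grasp point.
Start: joints at [1.457, 0.359, 0.012, 0, -1.224, -0.288], TCP at [263.982, 621.215, 243.561] pointing down, gripper open.
Joint ranges: [-3.07, 3.07], [-1.43, 2.12], [-1.02, 1.25], [-3.03, 1.67], [-3.05, -0], [-3.03, 3.03]. Speed limits (rad/s): [2.39, 2.39, 3.01, 3.14, 3.14, 3.14].

INTERFACE

Orientations are given as a rotation vector (axis times angle).
In Python, from bench import ctrl gives the robot as it stands. The module is installed in compiled form; this text tells all that it offers.
- The arm moves only by the shell command python3 -m creep 'ROWS' [FORCE]. ROWS is JSON, a list that holds one entry, the list of rows, each a list of 5 numbers: the closure, from 0 (fully open) to 1 (shut), then the shift along the tool's x, y, z each as a share of 0.03 m, from -1 to 1, then the turn about the tool's z as a share of 6 degrees, from -1 to 1. A call has 1 to 12 rows; each row shifts and turns the commanded pose from where the row before left it, along the tool's axes as they then stand; what a row does not reach is not made up. A row lasts 1/10 s, in which the tool goes at most 50 mm and 8.59 degrees, less where a joint would pass 70% of its speed; a pose out of reach is approached as far as the arm can. A call with a number of a shift or a turn outside -1 to 1 is refused whole. A call with a gripper value outside its range is refused whole. The fingers move at their own pace and stop on an object; FORCE is the grip in N (left out, the last holds). Time passes only in rows, so rows that do not move let the fingers close. It gives the time, the measured TCP pose, the force, the opening and the grip force at its end, in the units of the state.
- ctrl.read_state(): the state, without advancing time (a new reading comes with each control period).
- ctrl.get_image(name): name is "side" or "top" or "wrist"; returns the picture (480x640x3 uint8, red, green, blue); there is no depth.
- ctrl.get_calibration(name): a dict with "fx", "fy", "cx", "cy" (pixels), "rvec" (rotation vector, rad) and "tvec" (3), from world to camera coordinates, as OpenCV has them. Camera axes: x right, y down, z forward; pixel columns grow to the right and rows downward; lengths in mm; the calibration is good to about 2 mm. The wrist camera is an equidistant fisheye: a pixel r from the principal point sees the ray r / f radians off the axis. A picture is of the moment at which its call begins: read the wrist's pose just before it. get_calibration takes no time and is no camera call; for the wrist camera it gives the pose at the moment of the call.
- ctrl.sign_off(): hands the job in; it is judged then, once.
The state is a dict: "t": time; "joint_positions": joint angles; "dq": joint speeds; "effort": joint torques, N m; "tool_pos": TCP position; "ee_rot": TCP orientation; "contact_force": force on the tool from outside, world axes, zero at the start; "torque": the same for the moment, N m; "width": opening from 0.0 (shut) to 1.0 (fully open); "grasp_force": force on a finger pad.
Only numpy, scipy, OpenCV 4.12 (cv2) and the standard library are available. Lean on these libraries where they do the work, as an engineer would, in place of code of your own. Each camera call takes 0.05 s, during which the arm holds its last target. There are 200 camera calls.

## Working session

There is one attempt and no reset: what is moved stays moved. The work goes in short steps, Python scripts to look and compute and a shell command to move; the robot and the scene stay as the last step left them, time stands still between calls to the robot, and variables do not carry over. Pictures are saved under pics/ and viewed, at most 10 in all, crops included, and the job is handed in when it is done.

```bash
mkdir -p pics
cat > h.py <<'E'
import numpy as np, cv2, json
from bench import ctrl
def cal(n): return ctrl.get_calibration(n)
def ray(n,u,v,c=None):
    c=c or cal(n); R=cv2.Rodrigues(np.array(c["rvec"],float))[0]; t=np.array(c["tvec"],float)
    x=(u-c["cx"])/c["fx"]; y=(v-c["cy"])/c["fy"]
    if n=="wrist":
        th=np.hypot(x,y); s=np.sin(th)/th if th>1e-9 else 1; d=np.array([x*s,y*s,np.cos(th)])
    else: d=np.array([x,y,1.])
    return -R.T@t, R.T@d/np.linalg.norm(d)
def onz(n,u,v,z,c=None):
    o,d=ray(n,u,v,c); return o+d*(z-o[2])/d[2]
def proj(n,p,c=None):
    c=c or cal(n); R=cv2.Rodrigues(np.array(c["rvec"],float))[0]; q=R@np.array(p,float)+np.array(c["tvec"],float)
    if n=="wrist":
        r=np.hypot(q[0],q[1]); k=np.arctan2(r,q[2])/max(r,1e-9)
    else: k=1/q[2]
    return c["fx"]*q[0]*k+c["cx"], c["fy"]*q[1]*k+c["cy"]
def snap(n,f):
    c=cal(n); im=cv2.cvtColor(np.array(ctrl.get_image(n)),cv2.COLOR_RGB2BGR); cv2.imwrite("pics/"+f,im); return im,c
E
python3 - <<'E'
from h import *
a,c=snap("top","top0.png"); b,c2=snap("side","side0.png")
print(c,c2,cal("wrist"))
cv2.imwrite("pics/both0.png",cv2.resize(np.vstack([a,b]),(480,720))[:600]) 
s=ctrl.read_state(); print(s)
E
```

```text
{'fx': 544.4340090355887, 'fy': 544.4340090355887, 'cx': 326.6880435339453, 'cy': 241.8710786104916, 'rvec': array([ 2.02592395, -2.18960335,  0.2287483 ]), 'tvec': array([  81.9519568 ,  534.07534966, 1379.25403449])} {'fx': 478.1950009657288, 'fy': 478.1950009657288, 'cx': 326.44924236577845, 'cy': 240.90976328372707, 'rvec': array([ 2.06323884, -0.89174307,  0.41516733]), 'tvec': array([-325.96513317,  348.31681476,  750.40148922])} {'fx': 371.64829954431775, 'fy': 371.64829954431775, 'cx': 317.7383236950556, 'cy': 237.1176699438357, 'rvec': array([-1.64473259,  2.48682714,  0.32141511]), 'tvec': array([674.21580952, -32.780536  , 390.15777415])}
{'t': 0.1, 'joint_positions': array([ 1.45707976e+00,  3.59328286e-01,  1.11534914e-02, -2.84570558e-04,
       -1.22411548e+00, -2.88108854e-01]), 'dq': array([ 0.00046421, -0.00042517,  0.0020098 ,  0.00151585,  0.00022652,
        0.00029929]), 'effort': array([-1.68252202e-03, -5.84162378e+01,  2.93753153e+01,  7.01549873e+00,
        1.02076720e-02, -4.90894911e-05]), 'tool_pos': array([263.85576277, 620.8442922 , 242.7135726 ]), 'ee_rot': array([ 3.07688748e+00, -6.26795458e-01, -2.14231788e-04]), 'contact_force': array([0.68373176, 0.17694508, 0.32301007]), 'torque': array([-0.04097522,  0.02365814, -0.00232224]), 'grasp_force': 0.0, 'width': 0.9997676821125577}
```

View pics/top0.png

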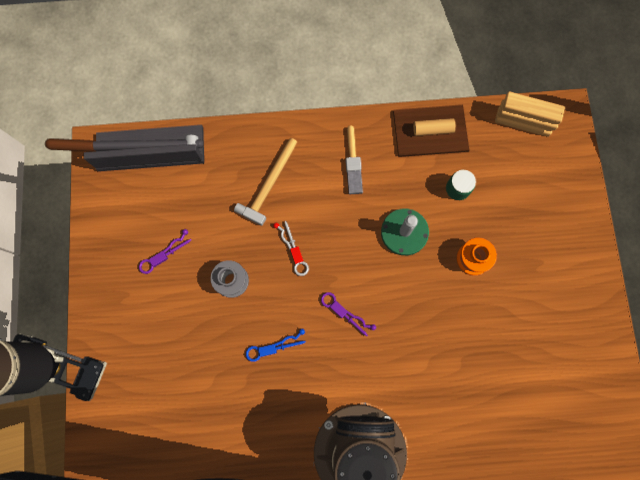

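View pics/side0.png

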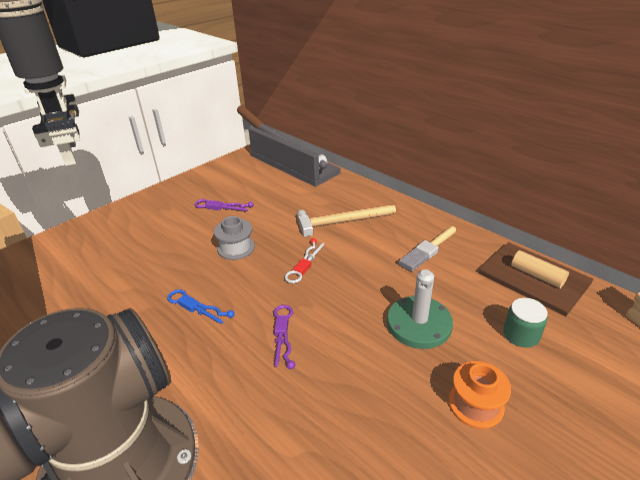

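The top view shows the orange-flanged spool at (477,256), green stand at (404,231), grey spool at (229,279), and tin at (462,184). There are four clips: purple (164,252), purple (348,313), blue (273,345), and red-block (295,250). Only the red one with steel legs fits the description.

Run:
```python
from h import *
T=cv2.imread("pics/top0.png");S=cv2.imread("pics/side0.png")
def blobs(im,lo,hi,amin=15):
    h=cv2.cvtColor(im,cv2.COLOR_BGR2HSV); m=cv2.inRange(h,lo,hi)
    n,l,st,ce=cv2.connectedComponentsWithStats(m); return m,l,[(i,st[i],ce[i]) for i in range(1,n) if st[i][4]>amin]
m,l,b=blobs(T,(0,200,120),(4,255,255))
for i,s,c in b: print("red",s,c.round(1),onz("top",*c,8).round(1))
m,l,b=blobs(T,(8,240,200),(16,255,255),60)
for i,s,c in b: print("or",s,c.round(1),onz("top",*c,60).round(1))
m,l,b=blobs(T,(60,100,30),(90,255,200),60)
for i,s,c in b: 
    e=cv2.minEnclosingCircle(np.argwhere(l==i)[:,::-1].astype(np.float32)); print("gr",s,c.round(1),e,onz("top",*e[0],20).round(1))
print("base",proj("top",(0,0,0)))
crop=cv2.resize(T[205:295,250:330],None,fx=5,fy=5,interpolation=cv2.INTER_CUBIC)
c2=cv2.resize(S[255:355,380:460],(360,450),interpolation=cv2.INTER_CUBIC)
cv2.imwrite("pics/c1.png",np.hstack([crop,c2]))
```

```text
red [274 223   5   5  19] [275.8 224.8] [608.4 175.6   8. ]
red [291 247  12  17 129] [296.2 254.6] [520.6 125.    8. ]
or [462 238  34  37 609] [479.9 256.6] [ 467.5 -356.1   60. ]
gr [447 178  24  22 190] [455.2 191.9] ((458.6749267578125, 187.47689819335938), 12.195006370544434) [ 671.9 -335.9   20. ]
gr [ 382  209   47   46 1320] [403.8 233.1] ((404.7907409667969, 231.34219360351562), 23.49251365661621) [ 559.6 -174.1   20. ]
base (np.float64(359.0370026636261), np.float64(452.68705338466987))
```

View pics/c1.png

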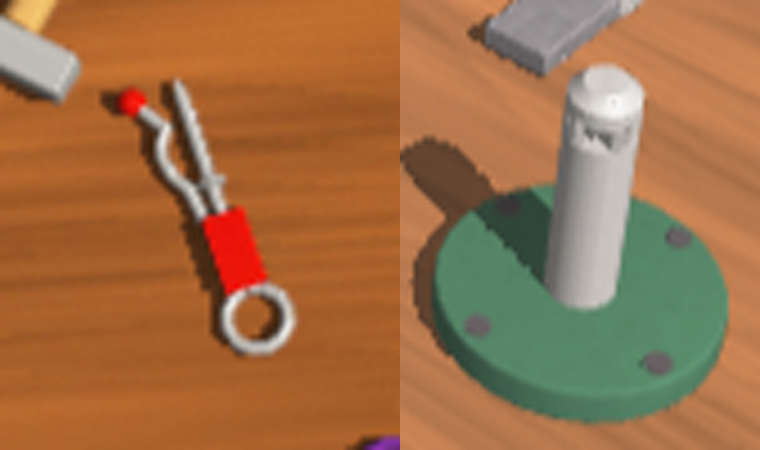

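The crop confirms it: red block, steel ring and steel legs, with a red ball on the left (+y) side. The ring is near top-image pixel (301,269) and the tip near (286,222). The spindle's hole faces roughly towards the side camera. Next I'll work out the moves.

```bash
cat >> h.py <<'E'
def tool():
    s=ctrl.read_state(); return np.array(s["tool_pos"]),cv2.Rodrigues(np.array(s["ee_rot"],float))[0],s
def plan(target,yaw=None):
    p,R,s=tool(); d=R.T@(np.array(target)-p)/30
    print("t",round(s["t"],2),"tcp",p.round(1),"yawx",np.degrees(np.arctan2(R[1,0],R[0,0])).round(2),"j",s["joint_positions"].round(2),"w",round(s["width"],3),"gf",round(s["grasp_force"],1),"F",s["contact_force"].round(1))
    print("shift in 30mm units (tool xyz)",d.round(2),"per-12",(d/12).round(3))
E
python3 - <<'E'
from h import *
p,R,s=tool(); print(R.round(3))
plan((500,150,300)); 
for n in("side","top","wrist"):
    print(n,ray(n,320,240)[0].round(0),ray(n,cal(n)["cx"],cal(n)["cy"])[1].round(2))
o,d=ray("wrist",320,240); print("cam in tool",R.T@(o-p),R.T@d)
# clip from top image: red centre, ring, tip
for u,v in[(301.5,269),(285.5,222)]: print(onz("top",u,v,8).round(1))
E
```

```text
[[ 0.92  -0.391 -0.   ]
 [-0.391 -0.92  -0.001]
 [ 0.     0.002 -1.   ]]
t 0.1 tcp [263.9 620.8 242.7] yawx -23.03 j [ 1.46  0.36  0.01 -0.   -1.22 -0.29] w 1.0 gf 0.0 F [0.7 0.2 0.3]
shift in 30mm units (tool xyz) [13.38 11.37 -1.89] per-12 [ 1.115  0.947 -0.158]
side [ -43. -518.  722.] [ 0.57  0.56 -0.6 ]
top [ 234.   55. 1462.] [ 0.21 -0.01 -0.98]
wrist [326. 594. 385.] [-0.23  0.1  -0.97]
cam in tool [  67.87135448    0.18773376 -142.19416931] [-0.26256535  0.00561956  0.96489785]
[480.1 113.4   8. ]
[614.3 148.6   8. ]
```

```bash
python3 -m creep '[[[0,1,0.9,-0.2,0],[0,1,0.9,-0.2,0],[0,1,0.9,-0.2,0],[0,1,0.9,-0.2,0],[0,1,0.9,-0.2,0],[0,1,0.9,-0.2,0],[0,1,0.9,-0.2,0],[0,1,0.9,-0.2,0],[0,1,0.9,0,0],[0,1,0.9,0,0],[0,0.9,1,0,0],[0,0.7,1,0,0]]]' 40
python3 -c "
from h import *
plan((500,-120,300))"
```

```text
t: 1.3
tool_pos: [455.5, 179.6, 291.3]
ee_rot: [3.078, -0.627, -0.001]
contact_force: [0.2, -0.2, -0.0]
width: 1.001
grasp_force: 0.0
t 1.3 tcp [455.5 179.6 291.3] yawx -23.04 j [ 0.78  0.02 -0.31 -0.   -1.25  0.39] w 1.001 gf 0.0 F [ 0.2 -0.2 -0. ]
shift in 30mm units (tool xyz) [ 5.27  8.61 -0.29] per-12 [ 0.439  0.718 -0.024]
```

```bash
python3 -m creep '[[[0,0.45,1,0,0],[0,0.45,1,0,0],[0,0.45,1,0,0],[0,0.45,1,0,0],[0,0.45,1,0,0],[0,0.45,1,0,0],[0,0.45,1,0,0],[0,0.45,1,0,0],[0,0.45,1,0,0],[0,0.45,1,0,0],[0,0.45,1,0,0],[0,0.45,1,0,0]]]' 
python3 -m creep '[[[0,0.45,1,0.4,0],[0,0.45,1,0.4,0],[0,0.45,1,0.4,0],[0,0.45,1,0.4,0],[0,0.2,0.2,0.2,0],[0,0,0,0,0]]]'
python3 - <<'E'
from h import *
plan((467,-356,150))
im,c=snap("wrist","w1.png")
E
```

```text
t: 2.5
tool_pos: [463.1, -214.6, 291.4]
ee_rot: [-3.078, 0.627, 0.0]
contact_force: [0.9, 0.2, -0.4]
width: 1.001
grasp_force: 0.0
t: 3.1
tool_pos: [468.8, -353.4, 235.7]
ee_rot: [-3.077, 0.63, 0.005]
contact_force: [-0.6, 0.8, -1.1]
width: 1.001
grasp_force: 0.0
t 3.1 tcp [ 468.8 -353.4  235.7] yawx -23.15 j [-0.31  0.22 -0.2  -0.   -1.15  1.48] w 1.001 gf 0.0 F [-0.6  0.8 -1.1]
shift in 30mm units (tool xyz) [-0.01  0.1   2.86] per-12 [-0.001  0.009  0.238]
```

View pics/w1.png

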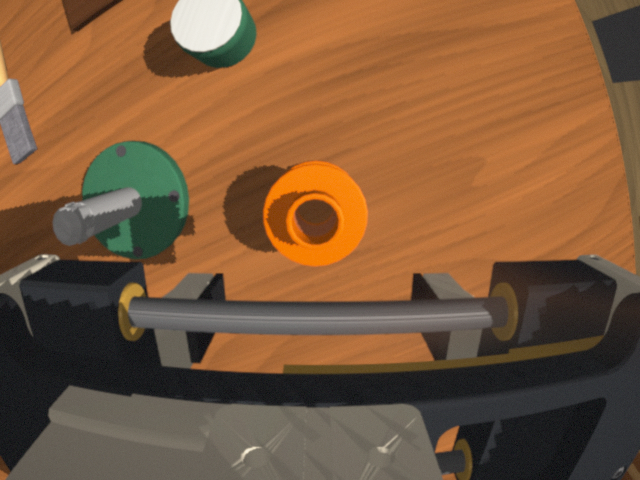

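The wrist view shows the copper hub ring centred near (316,220), the spindle top near (73,222), and the base near (135,200).

Run:
```python
from h import *
c=cal("wrist")
im=cv2.imread("pics/w1.png"); h=cv2.cvtColor(im,cv2.COLOR_BGR2HSV)
m=cv2.inRange(h,(8,240,225),(22,255,255)); n,l,st,ce=cv2.connectedComponentsWithStats(m)
for i in range(1,n):
    if st[i][4]>300: 
        e=cv2.fitEllipse(cv2.findContours((l==i).astype(np.uint8),0,1)[0][0]); print(st[i],e,onz("wrist",*e[0],60).round(1))
print("hubtop",onz("wrist",316,219.5,82,c).round(1),"spindle top",onz("wrist",70,223,138,c).round(1))
for p in[(468,-356,60),(468,-356,82),(559.6,-174.1,20),(559.6,-174.1,138)]: print(p,np.round(proj("wrist",p,c),1))
```

```text
[ 264  162  102  103 4126] ((313.8537292480469, 214.20877075195312), (88.4305648803711, 93.00749969482422), 155.73548889160156) [ 474.2 -351.2   60. ]
hubtop [ 473.4 -353.1   82. ] spindle top [ 559.4 -180.5  138. ]
(468, -356, 60) [321.6 218.5]
(468, -356, 82) [321.9 224.1]
(559.6, -174.1, 20) [130.4 200.4]
(559.6, -174.1, 138) [ 64.9 226. ]
```

```bash
python3 -m creep '[[[0,0.13,-0.09,0.8,0],[0,0,0,0.9,0],[0,0,0,0.9,0],[0,0,0,0.9,0],[0,0,0,0.9,0],[0,0,0,0.77,0],[0,0,0,0,0],[1,0,0,0,0],[1,0,0,0,0],[1,0,0,0,0],[1,0,0,0,0],[1,0,0,0,0]]]' 40
python3 -c "
from h import *
plan((473,-352,190))"
```

```text
t: 4.35
tool_pos: [474.4, -351.9, 83.1]
ee_rot: [3.078, -0.627, 0.002]
contact_force: [-0.3, 0.5, -0.0]
width: 0.607
grasp_force: 0.0
t 4.35 tcp [ 474.4 -351.9   83.1] yawx -23.03 j [-0.31  0.37 -0.38  0.   -0.82  1.48] w 0.607 gf 0.0 F [-0.3  0.5 -0. ]
shift in 30mm units (tool xyz) [-0.04  0.02 -3.56] per-12 [-0.003  0.002 -0.297]
```

```bash
python3 -m creep '[[[1,0,0,0.08,0],[1,0,0,0,0],[1,0,0,0,0],[1,0,0,0,0]]]'; python3 -m creep '[[[1,0,0,-0.3,0],[1,0,0,-0.8,0],[1,0,0,-1,0],[1,0,0,-1,0],[1,0,0,-1,0],[1,0,0,-0.6,0],[1,0,0,0,0],[1,0,0,0,0]]]'
python3 -c "
from h import *
im,c=snap('wrist','w2.png'); plan((560,-176,225))"
```

```text
t: 4.75
tool_pos: [474.4, -352.3, 81.7]
ee_rot: [3.078, -0.625, 0.002]
contact_force: [-3.9, 2.4, 13.1]
width: 0.534
grasp_force: 40.0
t: 5.55
tool_pos: [473.6, -351.3, 220.1]
ee_rot: [-3.077, 0.627, 0.001]
contact_force: [-0.5, 0.6, -4.9]
width: 0.533
grasp_force: 40.0
t 5.6 tcp [ 473.2 -351.2  219.4] yawx -23.05 j [-0.31  0.24 -0.22 -0.   -1.12  1.48] w 0.535 gf 40.0 F [ 0.7  0.1 -4.8]
shift in 30mm units (tool xyz) [ 0.37 -6.5  -0.18] per-12 [ 0.031 -0.542 -0.015]
```

View pics/w2.png

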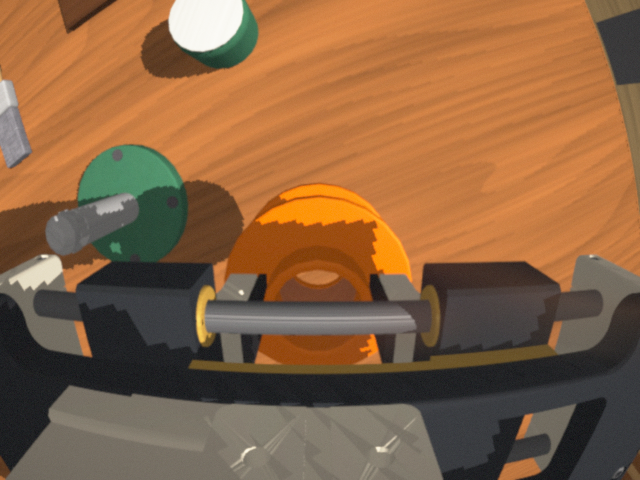

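The spool is gripped and hanging level. The spindle top is near (68,232) and the base near (132,205). I'll go closer and measure.

```bash
python3 -m creep '[[[1,0,-0.3,-0.4,0],[1,0,-0.7,-0.4,0],[1,0,-0.8,0,0],[1,0,-0.8,0,0],[1,0,-0.5,0,0],[1,0,-0.1,0,0],[1,0,0,0,0]]]'
python3 - <<'E'
from h import *
plan((560,-176,242))
im,c=snap('wrist','w3.png')
a=cv2.resize(im[100:300,0:270],None,fx=2.9,fy=2.9,interpolation=cv2.INTER_CUBIC); cv2.imwrite("pics/w3c.png",a)
h=cv2.cvtColor(im,cv2.COLOR_BGR2HSV); m=cv2.inRange(h,(60,90,30),(90,255,255)); m[:90]=0
n,l,st,ce=cv2.connectedComponentsWithStats(m); i=1+np.argmax(st[1:,4]); print(st[i])
for p in[(560,-176,20),(560,-176,118),(560,-176,138)]: print(p,np.round(proj("wrist",p,c),1))
E
```

```text
t: 6.3
tool_pos: [511.8, -262.9, 244.8]
ee_rot: [3.079, -0.625, -0.001]
contact_force: [0.5, -0.5, -3.5]
width: 0.538
grasp_force: 40.0
t 6.3 tcp [ 511.8 -262.9  244.8] yawx -22.95 j [-0.13  0.2  -0.21  0.   -1.17  1.3 ] w 0.538 gf 40.0 F [ 0.5 -0.5 -3.5]
shift in 30mm units (tool xyz) [ 0.35 -3.29  0.09] per-12 [ 0.029 -0.274  0.008]
[ 164  140  117  120 6680]
(560, -176, 20) [220.9 199.6]
(560, -176, 118) [189.4 219.9]
(560, -176, 138) [180.5 225.8]
```

View pics/w3c.png

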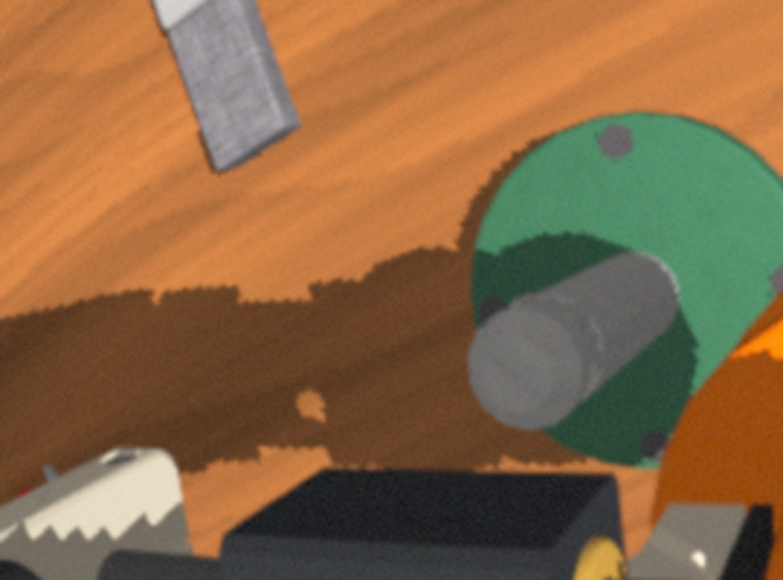

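```bash
python3 -m creep '[[[1,0.1,-0.4,0,0],[1,0.1,-0.8,0,0],[1,0.1,-0.9,0,0],[1,0.08,-0.8,0,0],[1,0,-0.37,0,0],[1,0,0,0.3,0],[1,0,0,0.3,0],[1,0,0,0.4,0],[1,0,0,0.3,0],[1,0,0,0.2,0],[1,0,0,0,0]]]'
python3 -c "
from h import *
plan((560.4,-177,102))"
```

```text
t: 7.45
tool_pos: [560.1, -176.9, 198.2]
ee_rot: [-3.077, 0.628, 0.003]
contact_force: [1.9, 5.7, -5.8]
width: 0.532
grasp_force: 40.0
t 7.45 tcp [ 560.1 -176.9  198.2] yawx -23.07 j [ 0.03  0.25 -0.25 -0.   -1.07  1.14] w 0.532 gf 40.0 F [ 1.9  5.7 -5.8]
shift in 30mm units (tool xyz) [0.02 0.   3.21] per-12 [0.001 0.    0.267]
```

```bash
python3 -m creep '[[[1,-0.02,-0.05,0.3,0],[1,0,0,0.3,0],[1,0,0,0.4,0],[1,0,0,0.4,0],[1,0,0,0.3,0],[1,0,0,0,0]]]'
python3 -c "
from h import *
plan((560.4,-177,102))"
```

```text
t: 8.05
tool_pos: [559.5, -175.9, 147.0]
ee_rot: [3.078, -0.627, -0.005]
contact_force: [-0.3, 1.4, -4.5]
width: 0.536
grasp_force: 40.0
t 8.05 tcp [ 559.5 -175.9  147. ] yawx -23.04 j [ 0.03  0.3  -0.31 -0.   -0.96  1.14] w 0.536 gf 40.0 F [-0.3  1.4 -4.5]
shift in 30mm units (tool xyz) [0.05 0.02 1.5 ] per-12 [0.004 0.002 0.125]
```

```bash
python3 -m creep '[[[1,0,0,0.3,0],[1,0,0,0.4,0],[1,0,0,0.4,0],[1,0,0,0.25,0],[1,0,0,0.1,0],[1,0,0,0.05,0],[1,0,0,0,0],[1,0,0,0,0]]]'
python3 -c "
from h import *
plan((559.5,-176,102))"
```

```text
t: 8.85
tool_pos: [560.9, -176.0, 104.5]
ee_rot: [-3.078, 0.627, -0.001]
contact_force: [-0.4, -0.4, -2.8]
width: 0.535
grasp_force: 40.0
t 8.85 tcp [ 560.9 -176.   104.5] yawx -23.02 j [ 0.03  0.34 -0.36  0.   -0.87  1.14] w 0.535 gf 40.0 F [-0.4 -0.4 -2.8]
shift in 30mm units (tool xyz) [-0.04  0.02  0.08] per-12 [-0.003  0.001  0.007]
```

```bash
python3 -m creep '[[[1,0,0,0.1,0],[1,0,0,0.04,0],[1,0,0,0,0]]]'; python3 -m creep '[[[0.5,0,0,0,0],[0.2,0,0,0,0],[0,0,0,0,0],[0,0,0,0,0],[0,0,0,-0.4,0],[0,0,0,-0.9,0],[0,0,0,-1,0],[0,0,0,-1,0],[0,0,0,-1,0],[0,0,0,-0.5,0]]]'
python3 -c "
from h import *
plan((440,-240,150))"
```

```text
t: 9.15
tool_pos: [561.3, -176.0, 101.8]
ee_rot: [3.079, -0.626, 0.003]
contact_force: [-4.1, 3.0, 10.3]
width: 0.53
grasp_force: 40.0
t: 10.15
tool_pos: [561.6, -176.3, 248.0]
ee_rot: [-3.078, 0.626, -0.007]
contact_force: [0.4, 1.0, -0.3]
width: 1.0
grasp_force: 0.0
t 10.15 tcp [ 561.6 -176.3  248. ] yawx -23.0 j [ 0.03  0.21 -0.18  0.   -1.17  1.14] w 1.0 gf 0.0 F [ 0.4  1.  -0.3]
shift in 30mm units (tool xyz) [-2.92  3.54  3.25] per-12 [-0.243  0.295  0.271]
```

```bash
python3 -m creep '[[[0,-0.9,0.4,0,0],[0,-0.9,0.4,0.3,0],[0,-0.9,0.4,0.6,0],[0,-0.9,0.4,0.8,0],[0,-0.8,0.4,0.8,0],[0,0,0,0.8,1],[0,0,0,0.6,1],[0,0,0,0,1],[0,0,0,0,1],[0,0,0,0,1],[0,0,0,0,1],[0,0,0,0,0]]]'
python3 - <<'E'
from h import *
plan((417,-180,130))
im,c=snap('wrist','w4.png')
u,v=np.round(proj("wrist",(560,-176,118),c),1); print(u,v)
a=im[max(0,int(v)-75):int(v)+75,max(0,int(u)-100):int(u)+100]; print(max(0,int(v)-75),max(0,int(u)-100),a.shape)
cv2.imwrite("pics/w4c.png",cv2.resize(a,None,fx=4,fy=4,interpolation=cv2.INTER_CUBIC))
E
```

```text
t: 11.35
tool_pos: [415.9, -179.6, 127.6]
ee_rot: [-2.733, 1.549, -0.001]
contact_force: [0.1, -0.2, -0.8]
width: 1.001
grasp_force: 0.0
t 11.35 tcp [ 415.9 -179.6  127.6] yawx -59.1 j [ 0.03  0.11 -0.62  0.   -0.84  0.51] w 1.001 gf 0.0 F [ 0.1 -0.2 -0.8]
shift in 30mm units (tool xyz) [ 0.03 -0.02 -0.08] per-12 [ 0.002 -0.002 -0.007]
57.8 151.6
76 0 (150, 157, 3)
```

View pics/w4c.png

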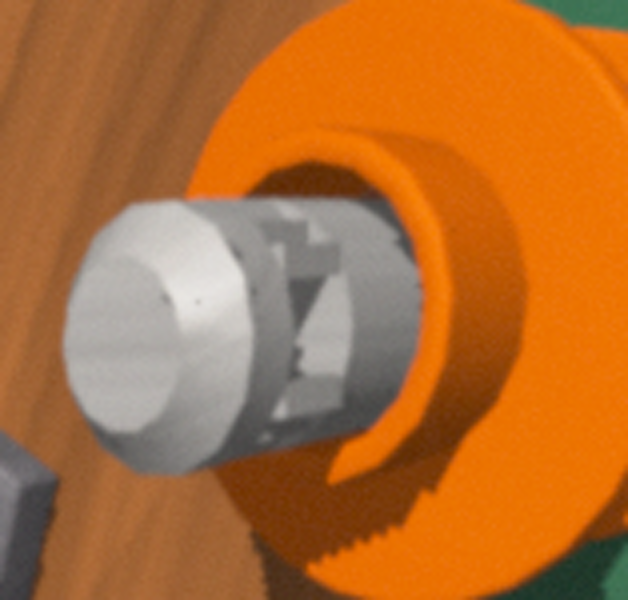

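Run:
```python
from h import *
c=cal("wrist")
for az in range(-180,-100,5):
    a=np.radians(az); P=[np.round(proj("wrist",(560+16*np.cos(a),-176+16*np.sin(a),z),c),1) for z in (112,118,124)]
    print(az,[( (p[0])*4, (p[1]-76)*4) for p in P])
# axis silhouette check
for z in(138,): print([(4*p[0],4*(p[1]-76)) for p in [proj("wrist",(560+10*np.cos(a),-176+10*np.sin(a),z),c) for a in np.radians([0,90,180,270])]])
```

```text
-180 [(np.float64(347.6), np.float64(352.0)), (np.float64(320.0), np.float64(356.4)), (np.float64(291.2), np.float64(361.20000000000005))]
-175 [(np.float64(350.8), np.float64(341.6)), (np.float64(323.6), np.float64(345.6)), (np.float64(294.8), np.float64(350.0))]
-170 [(np.float64(354.0), np.float64(330.79999999999995)), (np.float64(326.4), np.float64(334.4)), (np.float64(297.6), np.float64(338.4))]
-165 [(np.float64(356.0), np.float64(319.6)), (np.float64(328.8), np.float64(323.20000000000005)), (np.float64(299.6), np.float64(326.79999999999995))]
-160 [(np.float64(357.6), np.float64(308.4)), (np.float64(330.0), np.float64(311.6)), (np.float64(301.2), np.float64(314.79999999999995))]
-155 [(np.float64(358.4), np.float64(296.79999999999995)), (np.float64(330.8), np.float64(299.6)), (np.float64(302.0), np.float64(302.4))]
-150 [(np.float64(358.4), np.float64(285.6)), (np.float64(330.8), np.float64(287.6)), (np.float64(302.0), np.float64(290.4))]
-145 [(np.float64(357.6), np.float64(274.0)), (np.float64(330.0), np.float64(276.0)), (np.float64(301.2), np.float64(278.0))]
-140 [(np.floa
[... 764 characters left out ...]
9998))]
-115 [(np.float64(338.0), np.float64(212.39999999999998)), (np.float64(310.4), np.float64(212.39999999999998)), (np.float64(280.8), np.float64(212.79999999999995))]
-110 [(np.float64(332.8), np.float64(204.0)), (np.float64(304.8), np.float64(204.0)), (np.float64(275.2), np.float64(204.0))]
-105 [(np.float64(326.4), np.float64(196.39999999999998)), (np.float64(298.4), np.float64(196.0)), (np.float64(269.2), np.float64(196.0))]
[(np.float64(75.10777682224989), np.float64(272.02907433364976)), (np.float64(102.36290220032151), np.float64(389.67457279174005)), (np.float64(182.45762011629108), np.float64(348.8069607368467)), (np.float64(154.55565437139012), np.float64(226.74973429476654))]
```

The hole, near crop (320,325), is centred between the spindle's silhouette edges. So its axis points at the camera's azimuth of about -150°, and the side view agrees, giving a hole yaw of about 29.5°. Next is the clip.

```bash
python3 -m creep '[[[0,-0.63,-0.75,-0.07,0],[0,-0.63,-0.75,-0.07,0],[0,-0.63,-0.75,-0.07,0],[0,-0.63,-0.75,-0.07,0],[0,-0.63,-0.75,-0.07,0],[0,-0.63,-0.75,-0.07,0],[0,-0.63,-0.75,-0.07,0],[0,-0.63,-0.75,-0.07,0],[0,-0.63,-0.75,-0.07,0],[0,-0.63,-0.75,-0.07,0],[0,-0.63,-0.75,-0.07,0],[0,0,0,0,0]]]'
python3 -m creep '[[[0,0,0,0,-1],[0,0,0,0,-1],[0,0,0,0,-1],[0,0,0,0,-1],[0,0,0,0,-1],[0,0,0,0,-1],[0,0,0,0,-1],[0,0,0,0,-1],[0,0,0,0,-1],[0,0,0,0,-1],[0,0,0,0,-1],[0,0,0,0,-1]]]'
python3 - <<'E'
from h import *
plan((520.6,125,60))
im,c=snap('wrist','w5.png')
h=cv2.cvtColor(im,cv2.COLOR_BGR2HSV); m=cv2.inRange(h,(0,180,80),(5,255,255))|cv2.inRange(h,(175,180,80),(180,255,255))
n,l,st,ce=cv2.connectedComponentsWithStats(m)
for i in range(1,n):
    if st[i][4]>30: print(st[i],ce[i].round(1),onz("wrist",*ce[i],8,c).round(1),cv2.minAreaRect(np.argwhere(l==i)[:,::-1].astype(np.float32)))
E
```

```text
t: 12.6
tool_pos: [522.4, 129.0, 150.6]
ee_rot: [-2.737, 1.539, -0.002]
contact_force: [0.5, -0.5, 1.2]
width: 1.001
grasp_force: 0.0
t: 13.8
tool_pos: [520.6, 125.6, 150.2]
ee_rot: [3.12, 0.366, 0.0]
contact_force: [0.0, -1.0, -1.0]
width: 1.002
grasp_force: 0.0
t 13.8 tcp [520.6 125.6 150.2] yawx 13.38 j [ 0.6   0.21 -0.42  0.   -0.93  1.2 ] w 1.002 gf 0.0 F [ 0. -1. -1.]
shift in 30mm units (tool xyz) [-0.01  0.02  3.01] per-12 [-0.     0.002  0.251]
[267  98  21  21 307] [276.6 107.1] [605.4 178.    8. ] ((276.5000305175781, 107.00001525878906), (19.091880798339844, 19.091880798339844), 45.0)
[ 301  204   33   57 1688] [316.9 232.9] [516.9 125.7   8. ] ((316.737548828125, 232.21539306640625), (56.124359130859375, 31.317113876342773), 88.66777801513672)
```

View pics/w5.png

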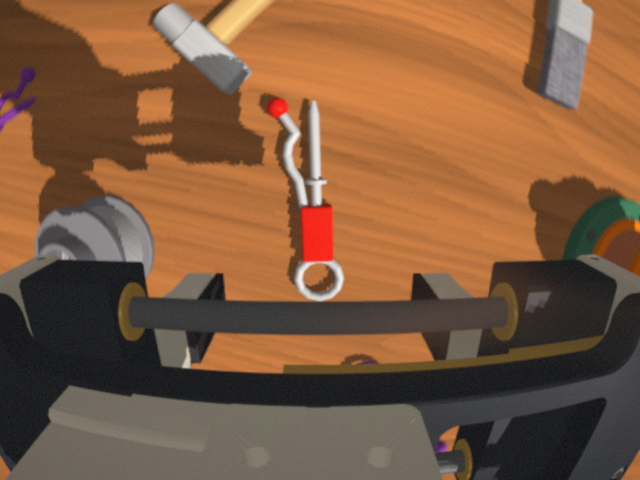

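The wrist view shows the clip block centred at (317,232), the tip at (313,102), and the ball at (276,107). The grey spool is at the left, around (100,235), so I need to check its clearance from the gripper body.

Run:
```python
from h import *
c=cal("wrist")
g=onz("wrist",317.3,232.5,14,c); t=onz("wrist",313.5,102,8,c); r=onz("wrist",319.5,279,4,c)
print(g.round(1),t.round(1),r.round(1),np.linalg.norm((t-g)[:2]),np.degrees(np.arctan2(*(t-g)[1::-1])),np.degrees(np.arctan2(*(t-r)[1::-1])))
im=cv2.imread("pics/top0.png")
for u,v,z in[(229.5,279,60),(226,274,82)]: print("steel",onz("top",u,v,z).round(1))
for u,v,z in[(115,232,0),(95,252,60)]: print("steel w",onz("wrist",u,v,z,c).round(1))
```

```text
[518.8 125.8  14. ] [615.1 152.3   8. ] [478.1 114.    4. ] 99.95428032126267 15.353065939753414 15.590490482505562
steel [459.6 299.7  60. ]
steel [469.7 304.4  82. ]
steel w [472.9 302.5   0. ]
steel w [476.4 286.3  60. ]
```

```bash
python3 -m creep '[[[0,-0.08,-0.02,0.5,-0.33],[0,0,0,0.9,0],[0,0,0,0.9,0],[0,0,0,0.9,0],[0,0,0,0.7,0],[0,0,0,0.37,0],[0,0,0,0,0]]]' 55
python3 -c "
from h import *
plan((518,125.7,19))"
```

```text
t: 14.55
tool_pos: [517.5, 125.4, 20.7]
ee_rot: [3.114, 0.408, -0.004]
contact_force: [0.7, -0.4, 0.4]
width: 0.997
grasp_force: 0.0
t 14.55 tcp [517.5 125.4  20.7] yawx 14.94 j [ 0.61  0.38 -0.56 -0.   -0.63  1.23] w 0.997 gf 0.0 F [ 0.7 -0.4  0.4]
shift in 30mm units (tool xyz) [ 0.02 -0.01  0.06] per-12 [ 0.001 -0.     0.005]
```

```bash
python3 -m creep '[[[1,0,0,0.04,0],[1,0,0,0,0],[1,0,0,0,0],[1,0,0,0,0],[1,0,0,0,0],[1,0,0,0,0],[1,0,0,0,0],[1,0,0,0,0],[1,0,0,0,0],[1,0,0,0,0],[1,0,0,0,0],[1,0,0,0,0]]]' 55
python3 -c "
from h import *
plan((518,125.7,160))"
```

```text
t: 15.75
tool_pos: [518.3, 126.1, 20.7]
ee_rot: [3.115, 0.409, -0.0]
contact_force: [-0.2, -0.5, 0.2]
width: 0.269
grasp_force: 55.0
t 15.75 tcp [518.3 126.1  20.7] yawx 14.96 j [ 0.61  0.38 -0.56  0.   -0.63  1.23] w 0.269 gf 55.0 F [-0.2 -0.5  0.2]
shift in 30mm units (tool xyz) [-0.01  0.01 -4.64] per-12 [-0.001  0.001 -0.387]
```

```bash
python3 -m creep '[[[1,0,0,-0.6,0],[1,0,0,-1,0],[1,0,0,-1,0],[1,0,0,-1,0],[1,0,0,-0.9,0],[1,0,0,-0.4,0]]]'
python3 -m creep '[[[1,-0.49,0.93,0,0],[1,-0.49,0.93,0,0],[1,-0.49,0.93,0,0],[1,-0.49,0.93,0,0],[1,-0.49,0.93,0,0],[1,-0.49,0.93,0,0],[1,-0.49,0.93,0,0],[1,-0.49,0.93,0,0],[1,-0.49,0.93,0,0],[1,-0.49,0.93,0,0],[1,-0.49,0.93,0,0],[1,-0.4,0.8,0,0]]]'
python3 -m creep '[[[1,0,0,0,-0.8],[1,0,0,0,-0.8],[1,0,0,0,-0.82],[1,0,0,0,0]]]'
python3 - <<'E'
from h import *
plan((435,-245.4,130))
im,c=snap('wrist','w6.png')
E
```

```text
t: 16.35
tool_pos: [519.1, 126.6, 170.1]
ee_rot: [-3.114, -0.409, -0.005]
contact_force: [-0.5, 0.9, -1.7]
width: 0.268
grasp_force: 55.0
t: 17.55
tool_pos: [434.8, -239.6, 166.7]
ee_rot: [-3.114, -0.408, 0.002]
contact_force: [0.5, -0.6, -1.2]
width: 0.267
grasp_force: 55.0
t: 17.95
tool_pos: [435.3, -238.4, 166.7]
ee_rot: [-3.037, -0.8, 0.002]
contact_force: [0.9, 0.6, -1.2]
width: 0.264
grasp_force: 55.0
t 17.95 tcp [ 435.3 -238.4  166.7] yawx 29.51 j [-0.1   0.13 -0.48 -0.   -0.96  2.19] w 0.264 gf 55.0 F [ 0.9  0.6 -1.2]
shift in 30mm units (tool xyz) [-0.12  0.2   1.22] per-12 [-0.01   0.017  0.102]
```

View pics/w6.png

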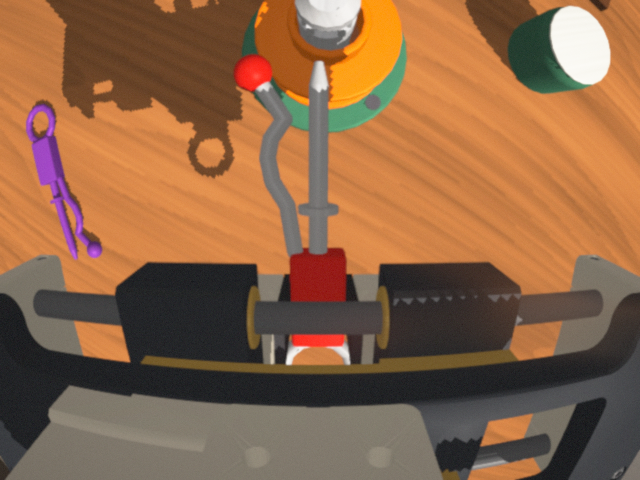

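The view shows the leg along the image vertical with its tip at (319,63) and ball at (253,72). The spindle is at the top near u=328, with its hole facing us. I'll measure the lateral offset numerically.

```bash
cat > lat.py <<'E'
from h import *
import sys
def lat(f,c,vmax):
    im=cv2.imread("pics/"+f); h=cv2.cvtColor(im,cv2.COLOR_BGR2HSV); p,R,s=tool()
    xs=(R.T@(np.array([559.5,-175,118])-p))[0]
    for v in range(0,vmax,4):
        g=np.where((h[v,270:390,1]<70))[0]+270
        if len(g)<5: continue
        o,d=ray("wrist",g.mean() if False else (g.min()+g.max())/2,v,c); ot=R.T@(o-p); dt=R.T@d
        k=(xs-ot[0])/dt[0]; q=ot+k*dt
        print(v,g.min(),g.max(),"tool y",q[1].round(2),"world z",(p[2]-q[2]).round(1))
    return p,R
E
python3 - <<'E'
from lat import *
c=cal("wrist"); p,R=lat("w6.png",c,60)
im=cv2.imread("pics/w6.png"); h=cv2.cvtColor(im,cv2.COLOR_BGR2HSV)
for v in (70,80,100,130,160,190,230):
    g=np.where(h[v,305:335,1]<90)[0]+305
    q=R.T@(onz("wrist",(g.min()+g.max())/2,v,p[2]-12,c)-p); print("leg",v,g.min(),g.max(),q.round(2))
q=R.T@(onz("wrist",319,63,p[2]-12,c)-p); print("tip",q.round(1))
print((R.T@(np.array([559.5,-175,118])-p)).round(1))
E
```

```text
0 295 360 tool y 4.38 world z 130.9
4 295 359 tool y 4.27 world z 125.2
8 296 359 tool y 4.66 world z 119.2
12 297 358 tool y 4.82 world z 112.8
16 298 356 tool y 4.72 world z 106.0
20 298 355 tool y 4.6 world z 98.7
24 299 354 tool y 4.78 world z 91.0
28 300 353 tool y 4.96 world z 82.8
32 300 352 tool y 4.84 world z 74.0
36 302 350 tool y 5.04 world z 64.6
40 306 348 tool y 5.93 world z 54.4
44 312 347 tool y 7.96 world z 43.5
48 321 338 tool y 8.32 world z 31.6
leg 70 313 324 [ 9.790e+01 -1.000e-02  1.191e+01]
leg 80 310 327 [ 9.362e+01 -2.000e-02  1.192e+01]
leg 100 310 327 [ 8.517e+01 -2.000e-02  1.192e+01]
leg 130 305 328 [72.66 -0.83 11.94]
leg 160 309 327 [60.21 -0.22 11.95]
leg 190 309 327 [47.65 -0.22 11.96]
leg 230 309 326 [30.46 -0.43 11.97]
tip [100.9   0.2  11.9]
[139.2   5.7  48.7]
```

```bash
python3 -m creep '[[[1,0,0.157,0.2,0],[1,0,0,0.4,0],[1,0,0,0.4,0],[1,0,0,0.2,0],[1,0,0,0,0],[1,0,0,0,0]]]'
python3 - <<'E'
from lat import *
plan((435,-245.4,130.5))
im,c=snap('wrist','w7.png'); lat("w7.png",c,40)
b,c2=snap('side','s7.png')
print("side hole",np.round(proj("side",(559.5,-175,118)),1))
A=cv2.resize(im[0:110,260:380],(600,550),interpolation=cv2.INTER_CUBIC)[:,100:500]
B=cv2.resize(b[250:350,385:465],(400,500),interpolation=cv2.INTER_CUBIC)
cv2.imwrite("pics/c7.png",np.hstack([A[:500],B]))
E
```

```text
t: 18.6
tool_pos: [438.2, -242.5, 131.5]
ee_rot: [-3.038, -0.799, 0.001]
contact_force: [-0.2, -0.6, -1.1]
width: 0.268
grasp_force: 55.0
t 18.6 tcp [ 438.2 -242.5  131.5] yawx 29.48 j [-0.11  0.18 -0.52  0.   -0.87  2.2 ] w 0.268 gf 55.0 F [-0.2 -0.6 -1.1]
shift in 30mm units (tool xyz) [-0.14  0.03  0.03] per-12 [-0.012  0.003  0.003]
0 283 350 tool y -1.07 world z 96.4
4 284 350 tool y -0.85 world z 90.7
8 286 349 tool y -0.61 world z 84.7
12 286 347 tool y -1.14 world z 78.3
16 287 346 tool y -1.17 world z 71.6
20 291 345 tool y -0.36 world z 64.4
24 295 344 tool y 0.51 world z 56.7
28 302 339 tool y 1.15 world z 48.5
32 319 323 tool y 1.52 world z 39.7
side hole [425.2 281. ]
```

View pics/c7.png

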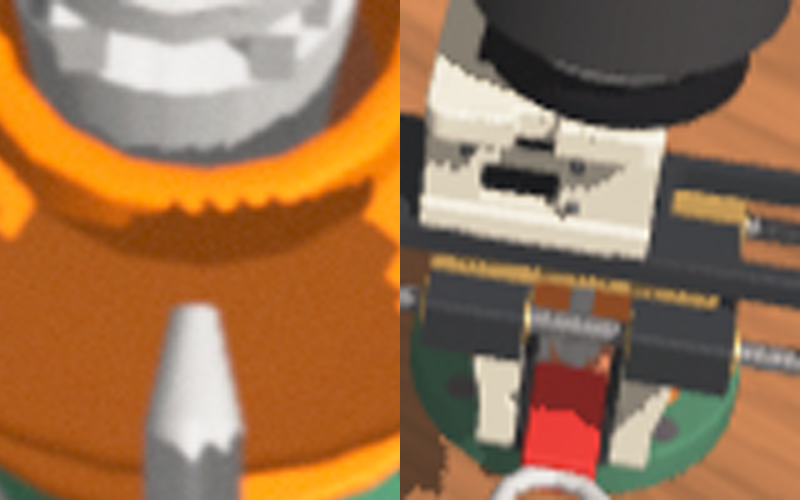

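In the left crop the hole is centred at about x=175, the tip at 193 and the spindle's middle at 187. So I need a small lateral shift and about -2° of yaw. The side view is blocked by the gripper.

```bash
python3 -m creep '[[[1,0,0,0,0.35],[1,0,-0.19,0.03,0],[1,0,0,0,0],[1,0.2,0,0,0],[1,0.3,0,0,0],[1,0.3,0,0,0],[1,0.1,0,0,0],[1,0,0,0,0]]]'
python3 - <<'E'
from lat import *
plan((559.5,-175,130.5))
im,c=snap('wrist','w8.png'); lat("w8.png",c,16)
E
```

```text
t: 19.5
tool_pos: [460.2, -224.7, 130.6]
ee_rot: [-3.052, -0.745, 0.0]
contact_force: [-0.3, 0.1, -1.8]
width: 0.27
grasp_force: 55.0
t 19.5 tcp [ 460.2 -224.7  130.6] yawx 27.43 j [-0.07  0.2  -0.5   0.   -0.88  2.12] w 0.27 gf 55.0 F [-0.3  0.1 -1.8]
shift in 30mm units (tool xyz) [3.7  0.05 0.  ] per-12 [0.308 0.005 0.   ]
0 294 341 tool y -0.29 world z 165.0
4 289 347 tool y -0.14 world z 161.6
8 285 351 tool y -0.14 world z 157.9
12 283 353 tool y -0.14 world z 154.1
```

```bash
python3 -m creep '[[[1,0.15,0,0,0],[1,0.2,0,0,0],[1,0.2,0,0,0],[1,0.1,0,0,0],[1,0,0,0,0]]]' 60
python3 -c "
from lat import *
plan((559.5,-175,130.5))"
```

```text
t: 20.05
tool_pos: [477.3, -215.8, 130.7]
ee_rot: [-3.052, -0.744, 0.0]
contact_force: [0.3, -0.1, -1.4]
width: 0.266
grasp_force: 60.0
t 20.05 tcp [ 477.3 -215.8  130.7] yawx 27.4 j [-0.05  0.22 -0.47  0.   -0.88  2.1 ] w 0.266 gf 60.0 F [ 0.3 -0.1 -1.4]
shift in 30mm units (tool xyz) [3.06 0.05 0.01] per-12 [0.255 0.004 0.   ]
```

```bash
python3 -m creep '[[[1,0.2,0,0,0],[1,0.2,0,0,0],[1,0.2,0,0,0],[1,0.1,0,0,0],[1,0,0,0,0]]]' 60
python3 -c "
from lat import *
plan((559.5,-175,130.5))"
```

```text
t: 20.55
tool_pos: [496.3, -205.9, 130.6]
ee_rot: [-3.052, -0.744, -0.001]
contact_force: [-0.6, 2.2, -3.0]
width: 0.268
grasp_force: 60.0
t 20.55 tcp [ 496.3 -205.9  130.6] yawx 27.4 j [-0.03  0.24 -0.44 -0.   -0.89  2.08] w 0.268 gf 60.0 F [-0.6  2.2 -3. ]
shift in 30mm units (tool xyz) [2.35 0.05 0.01] per-12 [0.195 0.005 0.001]
```

```bash
python3 -m creep '[[[1,0.15,0,0,0],[1,0.15,0,0,0],[1,0,0,0,0],[1,0,0,0,0]]]' 60
python3 -c "
from lat import *
plan((559.5,-175,130.5))"
```

```text
t: 20.95
tool_pos: [504.1, -202.1, 131.0]
ee_rot: [3.052, 0.744, 0.001]
contact_force: [-0.8, 0.5, -1.7]
width: 0.27
grasp_force: 60.0
t 20.95 tcp [ 504.1 -202.1  131. ] yawx 27.39 j [-0.02  0.25 -0.43 -0.   -0.89  2.07] w 0.27 gf 60.0 F [-0.8  0.5 -1.7]
shift in 30mm units (tool xyz) [2.06 0.05 0.02] per-12 [0.171 0.004 0.001]
```

```bash
python3 -m creep '[[[1,0.07,0,0,0],[1,0,0,0,0],[1,0,0,0,0]]]' 60; python3 -m creep '[[[1,0.07,0,0,0],[1,0,0,0,0],[1,0,0,0,0]]]'
python3 -c "
from lat import *
plan((559.5,-175,130.5))"
```

```text
t: 21.25
tool_pos: [505.5, -201.3, 130.8]
ee_rot: [3.052, 0.743, 0.0]
contact_force: [0.2, 0.6, -2.3]
width: 0.267
grasp_force: 60.0
t: 21.55
tool_pos: [507.4, -200.3, 130.8]
ee_rot: [3.052, 0.743, 0.0]
contact_force: [0.4, 1.0, -0.8]
width: 0.267
grasp_force: 60.0
t 21.55 tcp [ 507.4 -200.3  130.8] yawx 27.38 j [-0.02  0.25 -0.43  0.   -0.9   2.07] w 0.267 gf 60.0 F [ 0.4  1.  -0.8]
shift in 30mm units (tool xyz) [1.93 0.05 0.01] per-12 [0.161 0.004 0.001]
```

```bash
python3 -m creep '[[[1,0.07,0,0,0],[1,0,0,0,0],[1,0,0,0,0]]]'; python3 -m creep '[[[1,0.05,0,0,0],[1,0,0,0,0],[1,0,0,0,0]]]'
python3 - <<'E'
from lat import *
plan((559.5,-175,130.5)); snap("wrist","w9.png"); snap("top","t9.png"); snap("side","s9.png")
E
```

```text
t: 21.85
tool_pos: [508.4, -199.6, 130.6]
ee_rot: [-3.052, -0.743, 0.002]
contact_force: [-3.2, -2.0, -0.0]
width: 0.261
grasp_force: 60.0
t: 22.15
tool_pos: [508.5, -199.4, 130.5]
ee_rot: [-3.052, -0.743, 0.006]
contact_force: [-7.8, -4.2, 1.9]
width: 0.269
grasp_force: 60.0
t 22.15 tcp [ 508.5 -199.4  130.5] yawx 27.35 j [-0.01  0.25 -0.42  0.   -0.9   2.06] w 0.269 gf 60.0 F [-7.8 -4.2  1.9]
shift in 30mm units (tool xyz) [ 1.88  0.06 -0.01] per-12 [ 0.157  0.005 -0.001]
```

The collar has met the spindle (9 N), so the clip is home. I'll ease back about 3 mm, release and lift.

```bash
python3 -m creep '[[[1,-0.1,0,0,0],[1,0,0,0,0],[0.6,0,0,0,0],[0.4,0,0,0,0],[0.3,0,0,0,0],[0.3,0,0,0,0],[0.3,0,0,-0.3,0],[0.3,0,0,-0.8,0],[0.3,0,0,-1,0],[0.3,0,0,-1,0],[0.3,0,0,-0.5,0],[0.3,0,0,0,0]]]'
python3 - <<'E'
from h import *
plan((559.5,-175,130.5))
im,c=snap("wrist","w10.png")
h=cv2.cvtColor(im,cv2.COLOR_BGR2HSV); m=cv2.inRange(h,(0,180,60),(5,255,255))|cv2.inRange(h,(175,180,60),(180,255,255))
n,l,st,ce=cv2.connectedComponentsWithStats(m); p,R,s=tool(); yaw=np.radians(27.4); Rc=np.array([[np.cos(yaw),np.sin(yaw)],[-np.sin(yaw),np.cos(yaw)]])
P=[]
for i in range(1,n):
    if st[i][4]>40: q=onz("wrist",*ce[i],124 if st[i][4]>900 else 118,c); P.append((st[i][4],q)); print(st[i],ce[i].round(1),q.round(1),"rel axis in clip axes",(Rc@(q[:2]-[559.5,-175])).round(1))
E
```

```text
t: 23.5
tool_pos: [509.2, -200.3, 242.3]
ee_rot: [3.05, 0.744, 0.008]
contact_force: [0.1, -0.3, 0.1]
width: 0.701
grasp_force: 0.0
t 23.5 tcp [ 509.2 -200.3  242.3] yawx 27.4 j [-0.02  0.15 -0.28  0.   -1.14  2.06] w 0.701 gf 0.0 F [ 0.1 -0.3  0.1]
shift in 30mm units (tool xyz) [1.86 0.01 3.74] per-12 [0.155 0.001 0.311]
[268  94  22  21 336] [277.9 103.7] [ 581.5 -131.1  118. ] rel axis in clip axes [39.7 28.8]
[ 299  205   35   60 1817] [315.9 235.8] [ 509.4 -198.8  124. ] rel axis in clip axes [-55.4   1.9]
```

Run:
```python
from h import *
im=cv2.imread("pics/w10.png"); c=cal("wrist"); h=cv2.cvtColor(im,cv2.COLOR_BGR2HSV)
u,v=proj("wrist",(559.5,-175,138),c); print(u,v)
m=cv2.inRange(h,(0,0,130),(180,60,255)); m[:, :270]=0; m[:,370:]=0; m[200:]=0
n,l,st,ce=cv2.connectedComponentsWithStats(m)
for i in range(1,n):
    if st[i][4]>40: print(st[i],ce[i].round(1))
yaw=np.radians(27.4); Rc=np.array([[np.cos(yaw),np.sin(yaw)],[-np.sin(yaw),np.cos(yaw)]])
g=cv2.resize(h[60:200:6,270:370:4,1],None,fx=1,fy=1); 
for k,r in enumerate(g): print(60+6*k,' '.join(f"{x:3d}" for x in r))
```

```text
319.90731477525827 158.55844107627271
[270   0  15   6  53] [277.8   1.7]
[311  98  11  36 295] [315.8 116.8]
[291 117   7  14  59] [293.5 124.2]
[ 285  136   55   64 1968] [315.1 167.2]
60 166 167 169 170 170 170 170 166 170 169 173 174 170 171 168 170 170 168 168 170 167 171 166 169 166
66 167 171 166 170 163 169 169 170 169 170 164 170 172 172 170 171 167 168 170 167 168 165 166 166 166
72 148 163 151 159 155 149 168 172 165 174 170 170 171 170 166 168 170 170 174 169 168 172 168 167 167
78 152 159 160 160 156 166 156 155 171 168 173 171 173 166 167 165 167 165 169 176 174 170 165 167 171
84 157 156 160 161 158 166 162 166 160 162 161 161 153 164 170 164 171 165 172 171 169 167 167 170 173
90 162 160 167 163 161 168 153 163  99  69  65  90  87  93  76  82 154 168 169 165 168 166 165 170 167
96 172 218 210 228 167  98 114 116 107 116 110 108 105 113 110 116 111 110 105 109 169 168 170 168 171
102 209 223 209 212 225  54  99  96  86  98 178   6  20 196 175  75 108 115 110 113 112  73 163 170 171
108 213 211 220 212 216  87 201 234 228 242 204  10   8 220 231 231 230 232 211  72 115 
[... 875 characters left out ...]
   5  12   8   6   8   7   7   6   6   6   7  15 230 224 237 251 239 225 227
168 245 240 211 227  79   9  11   8   8   6   5   7   5   5   6   6   5 100 233 219 241 225 241 229 233
174 244 251 216 227 224  28  12   9  11   9   9  11   7   5   6   5  50 236 215 233 239 228 227 234 241
180 250 226 226 214 221 217  23   8  19  28  12   8   8   9  39 192 233 209 229 236 231 231 237 239 219
186 152 231 223 228 217 231 158  10   7  25  11  13   4   8  44 219 232 230 233 234 234 235 230 224 117
192  71 114 235 223 227 237 212   8   7 121 137  10   4 164 233 238 234 242 241 233 233 231 218  72 110
198  64  10  13 187 226 225 227  23   8  52 144   8   4 164 232 235 236 228 225 223 233 186  14  82 161
```

The numbers show the leg emerging on the spindle's far side. The ball lies 27 mm aside of the block line, its rest geometry, so the bent leg has sprung back. The seat is within about 4 mm of the hole centre and the gripper is clear.

```bash
python3 -c "
from bench import ctrl
print(ctrl.sign_off())"
```

```text
the job is handed in; nothing more can be done
None
```

The copper spool is fully down on the stand and the R-clip is home through the cross-hole and let go; I handed the job in at about 23.5 s, but sign-off returned no verdict.

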